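Set the wall clock on the hour and start it

TASK

The wall clock lying face up on the watchmaker's bench is stopped some minutes before the hour. With a fingertip, gently push its long centre hand round, clockwise or anticlockwise as you like, until it points at the twelve mark (the double bar) to within a minute, and leave it standing there; only then push the stop lever beside the dial all the way over towards the dial to start the clock. Pinch and lift nothing, do not shove the clock about, leave the things around it alone, and finish clear of everything.

Things in the scene. Friction and masses are not known exactly. Their poses are not given: they have to be found in the camera images.
- clock: Wall clock, flat aluminium case, 2 to 3.3 kg, lying loose and face up; slides if pushed with over about 10 N. Origin on the bench under the dial's centre; z up, x towards twelve, y towards nine. Case 250 mm along x (-125 to 125), 335 mm along y (-210 to 125), flat top 47 mm above the bench. White dial 218 mm across, face 50 mm above the bench, no glass, no raised rim.
- dial_center (a point): Centre of the dial, on the axis of the minute hand, 64.5 mm above the bench (mid-thickness of the hand's blade). The hub there is brass, 20 mm across, its top 70 mm above the bench.
- twelve_mark (a point): Point over the twelve mark, 95 mm from the dial's centre, 64.5 mm above the bench. The hour marks are flat black bars, double at twelve, single elsewhere. A flat printed hour sub-dial, 52 mm across, lies 48 mm from the centre towards six; ignore it.
- minute_hand (a joint): Angle of the long black minute hand, rad: 0 pointing exactly at twelve, growing clockwise seen from above, one minute = 0.105; limits -3.1 and 3.1 (it does not pass six). Starts between -2.3 and -0.8. Friction of about 0.05 N m: it stays where it is left.
- minute_tip (a point): Pointed end of the minute hand, 96 mm from the axis. The blade is a bar 9 mm wide from the hub to 76 mm from the axis, then 5 mm wide; underside 62, top 67 mm above the bench (12 mm gap over the dial). A short tail at the other end finishes in a disc 20 mm across, 30 mm from the axis.
- stop_lever (a joint): Angle of the stop lever, rad: 0 leaning away from the dial (stopped), 1.0 at its other stop, leaning towards the dial (running); grows anticlockwise seen from above. Starts between 0 and 0.1. Friction of about 0.06 N m: it stays where it is left.
- lever_pivot (a point): Point on the lever's upright axis, 78 mm above the bench; the pivot stands on the case at the three-o'clock side, 30 mm towards six and 155 mm towards three from the dial's centre. Hub 20 mm across, top 71 mm above the bench.
- lever_post (a point): Point 78 mm above the bench on the axis of the lever's upright round post, 14 mm across, 60 to 90 mm above the bench, 58 mm from the pivot. A flat arm, 10 mm wide, 60 to 67 mm above the bench, joins it to the pivot. In the clock's frame the post is at (21, -183) mm at joint value 0, (21, -127) mm at 1.0.
- jar: Glass jar with metal cap, 56 mm across, 55 mm high, standing left of the clock; leave alone. Origin under its centre.
- loupe: Black eyeglass loupe, 34 mm across, 30 mm high, standing left of the clock; leave alone. Origin under its centre.
- mug: Yellow mug, 76 mm across, 85 mm high, to the right of the clock; leave alone. Origin under its centre.

How it is judged (in metres and radians):
On the way, in this order (a step that is already met when the one before it is completed fails the run):
1. the minute hand stands still at twelve, within a minute, while the stop lever is still over on the stopped side (value of joint minute_hand between -0.11 and 0.11 rad and velocity of joint minute_hand between -0.05 and 0.05 rad/s and value of joint stop_lever below 0.25 rad), for 0.5 s.
2. the stop lever is pushed over to its stop on the dial side (value of joint stop_lever above 0.9 rad), for 0.2 s.
At the end, for the whole second after the job is handed in: The minute hand is within 0.11 rad (about one minute) of twelve, the stop lever is beyond 0.9 rad of its 1.0 rad travel, the clock lies flat and at rest, and the robot touches nothing (value of joint minute_hand between -0.11 and 0.11 rad and value of joint stop_lever above 0.9 rad and height (world z) of clock below 0.005 m and angle between clock's own z axis and vertical below 0.03 rad and linear speed of clock below 0.01 m/s).
It fails at once if the clock is shoved more than 30 mm (distance of clock from where it was at the start of the episode above 0.03 m).
It fails at once if the clock is lifted or tipped (height (world z) of clock above 0.01 m or angle between clock's own z axis and vertical above 0.08 rad).
It fails at once if the clock, its hand or its lever is pinched or pushed roughly (over 30 N) (contact force between the fingers and clock above 30 N).
It fails at once if a bystander is moved more than 20 mm (distance of any of jar, loupe, mug from where it was at the start of the episode above 0.02 m).
It also fails if it takes over 61 s, if anything falls off the work surface, if the arm or the gripper's body presses on something with over 40 N, if the wrist force passes 120 N, or if a joint passes its speed limit or range.

ROBOT

A 6-joint arm with a two-finger parallel gripper is mounted at the origin on the work surface. World frame = base frame: x ahead of the robot, y to its left, z up, the work surface at z = 0. Lengths are in mm, angles in rad, forces in N, time in s.
With the tool pointing down it reaches from about 350 to 725 mm from the base axis. Payload 4.3 kg.
Tool frame: the origin (TCP) lies at the very end of the fingers, on their centre line; the grasp point (between the pads) lies 19 mm behind it; z points along the fingers, y is the line along which they close (so a half turn about z gives the same grasp; the last joint's range is limited). The gripper opens to 85 mm and grips with 20 to 120 N. Pads are 22 mm wide; open, the fingers measure 114 mm over their backs; the gripper's body (76 mm by 85 mm) begins 54 mm behind the grasp point. The pads swing forward as they close: fully open they stand 13 mm farther back than shut.
Start: joints at [1.223, 0.377, 0.081, 1.274, 0, 1.46], TCP at [135.454, 558.855, 231.329] pointing down, gripper open.
Joint ranges: [-2.72, 2.72], [-0.84, 1.66], [-1.02, 1.22], [-1.77, 2.12], [-1.37, 1.28], [-3.14, 3.14]. Speed limits (rad/s): [2.57, 2.57, 3.14, 3.14, 3.14, 3.14].

INTERFACE

Orientations are given as a rotation vector (axis times angle).
In Python, from workcell import r gives the robot as it stands.
- The arm moves only by the tool jog_arm, never from a script. Its argument "rows" is a list of rows, each an object of numbers: "tx", "ty", "tz": the shift along the tool's x, y, z in cm; "spin": the turn about the tool's z in degrees. A call has 1 to 20 rows; each row shifts and turns the commanded pose from where the row before left it, along the tool's axes as they then stand; what a row does not reach is not made up. A row lasts 1/8 s, in which the tool goes at most 62.5 mm and 10.7 degrees, less where a joint would pass 70% of its speed; a pose out of reach is approached as far as the arm can. A call with a gripper value outside its range is refused whole. "claw" is the finger opening in cm, from 0 to 8.54, set as the call begins (left out, the last holds). The fingers move at their own pace and stop on an object; the grip force is fixed at half the most. Time passes only in rows, so rows that do not move let the fingers close. It gives the time, the measured TCP pose, the force, the opening and the grip force at its end, in the units of the state.
- r.observe(): the state, without advancing time (a new reading comes with each control period).
- r.read_camera(name): name is "side" or "top"; returns a dict with "frame" (480x640x3 uint8, red, green, blue), "K" (3x3 intrinsics, pixels), "rvec" (rotation vector, rad) and "tvec" (3), from world to camera coordinates, as OpenCV has them. Camera axes: x right, y down, z forward; pixel columns grow to the right and rows downward; lengths in mm; the calibration is good to about 2 mm. A picture is of the moment at which its call begins. There is no depth.
- r.finish_job(): hands the job in; it is judged then, once.
The state is a dict: "t": time; "joint_positions": joint angles; "joint_vel": joint speeds; "tau": joint torques, N m; "ee_pos": TCP position; "ee_rot": TCP orientation; "ft_force": force on the tool from outside, world axes, zero at the start; "torque": the same for the moment, N m; "finger_gap": opening from 0.0 (shut) to 1.0 (fully open); "grasp_force": force on a finger pad.
Only numpy, scipy, OpenCV 4.12 (cv2) and the standard library are available. Lean on these libraries where they do the work, as an engineer would, in place of code of your own. Each camera call takes 0.05 s, during which the arm holds its last target. There are 200 camera calls.

## Working session

There is one attempt and no reset: what is moved stays moved. The work goes in short steps, Python scripts to look and compute and a tool call to move; the robot and the scene stay as the last step left them, time stands still between calls to the robot, and variables do not carry over. Pictures are saved under pics/ and viewed, at most 10 in all, crops included, and the job is handed in when it is done.

Besides the shell and the picture viewer there is one more tool, called after ">>>" by a JSON object that holds its "op" and its "data", one argument or row to a line. jog_arm: Moves the arm, as the interface text tells. Its arguments: {"type":"object","properties":{"rows":{"type":"array"},"claw":{"type":"number"}},"required":["rows"]}

```bash
mkdir -p pics; ls
python3 - <<'E'
from workcell import r
import cv2
s=r.observe();print(s)
for n in("top","side"):
    c=r.read_camera(n);cv2.imwrite(f"pics/{n}0.png",c["frame"][:,:,::-1]);print(n,c["K"],c["rvec"],c["tvec"])
E
```

```text
pics
{'t': 0.0, 'joint_positions': array([1.22268608e+00, 3.78058711e-01, 7.96145800e-02, 1.27442352e+00,
       2.99499582e-05, 1.46053365e+00]), 'joint_vel': array([-1.43433989e-04,  5.42467108e-04,  7.12526596e-04, -4.52034076e-05,
        4.74277183e-04,  6.96854983e-04]), 'tau': array([-2.50454814e-04, -4.63607025e+01,  2.69874215e+01,  2.10646290e-02,
       -3.03181296e-04,  1.57330575e-06]), 'ee_pos': array([135.2102062 , 558.18583095, 230.359003  ]), 'ee_rot': array([-0.37267062, -3.11890547,  0.00315737]), 'ft_force': array([-0.0585344 ,  0.50524412,  0.03943259]), 'torque': array([ 0.04450387, -0.04650914, -0.02078257]), 'grasp_force': 0.0, 'finger_gap': 0.996072388617926}
top [[438.10230437   0.         311.66138315]
 [  0.         438.10230437 238.77331295]
 [  0.           0.           1.        ]] [ 2.10163263 -2.08936335  0.2423405 ] [ 46.81582854 599.28576171 652.16021595]
side [[595.02170483   0.         318.05643966]
 [  0.         595.02170483 244.24868386]
 [  0.           0.           1.        ]] [ 2.03459888 -0.81124744  0.42422091] [-400.38878733  323.78397426  857.83177414]
```

View pics/top0.png

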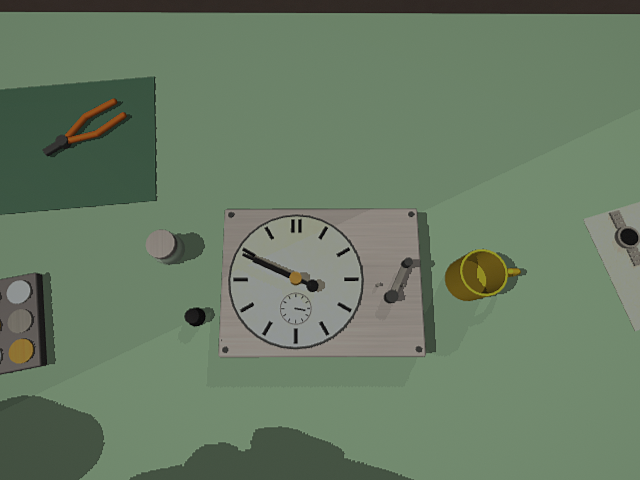

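View pics/side0.png

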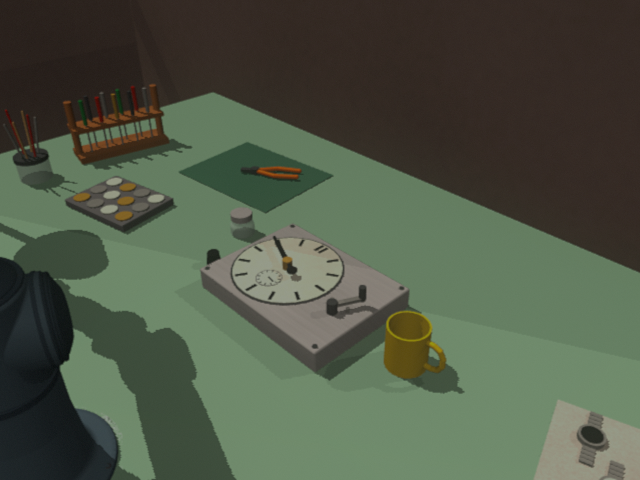

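Top view: hub (296,278), hand tip (243,252), tail disc (312,286), twelve (296,226), lever pivot (391,297), post (407,263), mug on the right at (480,272), jar (162,246), loupe (195,317). Side view: hub (288,263), tip (276,238), pivot (332,304), post (363,289). The hand points to about minute 49.

```bash
cat > h.py <<'E'
import numpy as np,cv2
from scipy.optimize import least_squares
def load(c): return c["K"],np.array(c["rvec"],float),np.array(c["tvec"],float)
def proj(c,P):
    K,rv,tv=load(c); return cv2.projectPoints(np.array(P,float).reshape(-1,3),rv,tv,K,None)[0][:,0]
def tri(ct,cs,pt,ps):
    return least_squares(lambda X:np.r_[proj(ct,X)[0]-pt,proj(cs,X)[0]-ps],[400,0,50]).x
def onz(c,p,z):
    K,rv,tv=load(c);R=cv2.Rodrigues(rv)[0];C=-R.T@tv;d=R.T@np.linalg.inv(K)@np.r_[p,1.];return C+d*(z-C[2])/d[2]
def w(q,P):
    a=q[3];P=np.array(P,float);return np.c_[q[0]+np.cos(a)*P[:,0]-np.sin(a)*P[:,1],q[1]+np.sin(a)*P[:,0]+np.cos(a)*P[:,1],q[2]+P[:,2]]
E
python3 - <<'E'
from h import *
from workcell import r
ct,cs=r.read_camera("top"),r.read_camera("side")
M=[(125,125,47),(125,-210,47),(-125,-210,47),(-125,125,47),(0,0,70)]
T=np.array([(224,209),(417,209),(425,356),(220,356),(296,278)]);S=np.array([(292,226),(408,290),(316,348),(203,277),(288,259)])
f=least_squares(lambda q:np.r_[(proj(ct,w(q,M))-T).ravel(),(proj(cs,w(q,M))-S).ravel()],[500,0,0,0],loss="soft_l1")
q=f.x;print("clock",q);print(np.round(f.fun.reshape(-1,2),1).tolist())
for n,a,b in[("hub",(296,278),(288,259)),("tip",(243,252),(276,238)),("pivot",(391,297),(332,302)),("post",(407,262),(363,287)),("tail",(312,286),(292,270))]:
    X=tri(ct,cs,a,b);print(n,X.round(1),np.round([proj(ct,X)[0]-a,proj(cs,X)[0]-b],1).tolist())
for n,p,z in[("mug",(484,272),85),("jar",(161,245),55),("loupe",(195,316),30)]:print(n,onz(ct,p,z).round(1))
print("jar etc; model pivot,post0,hub proj",proj(ct,w(q,[(-30,-155,71),(21,-183,90),(95,0,50)])).round(1).tolist())
for n in("top","side"):
    c=ct if n=="top" else cs;p=proj(c,w(q,[(0,0,64)]))[0].astype(int)
    i=c["frame"][p[1]-75:p[1]+85,p[0]-95:p[0]+150,::-1];cv2.imwrite(f"pics/{n}c.png",cv2.resize(i,None,fx=3.2,fy=3.2,interpolation=2));print(n,p-[95,75])
a=cv2.imread("pics/topc.png");print(a.shape)
E
```

```text
clock [ 5.36283965e+02  7.55733746e+01 -7.56281377e+00  1.32075200e-02]
[[1.3, -0.2], [-0.5, -1.7], [1.1, -1.0], [-0.7, 0.4], [-0.0, -0.8], [-0.2, -1.3], [1.5, 0.8], [-1.5, 8.3], [-4.3, -5.8], [-1.4, 3.1]]
hub [535.3  74.1  70.6] [[0.7, -1.0], [-1.4, 0.2]]
tip [579.9 164.1  57.5] [[0.5, -0.7], [-1.0, 0.2]]
pivot [506.2 -78.9  68.6] [[0.9, -1.3], [-1.6, 0.4]]
post [ 560.  -103.1   86.7] [[0.9, -1.2], [-1.6, 0.5]]
tail [523.3  48.3  63.7] [[0.6, -0.9], [-1.3, 0.2]]
mug [ 542.9 -223.3   85. ]
jar [590.6 303.8  55. ]
loupe [474.6 245.2  30. ]
jar etc; model pivot,post0,hub proj [[391.8, 294.8], [409.8, 261.5], [296.5, 224.3]]
top [201 202]
side [191 189]
(512, 784, 3)
```

View pics/topc.png

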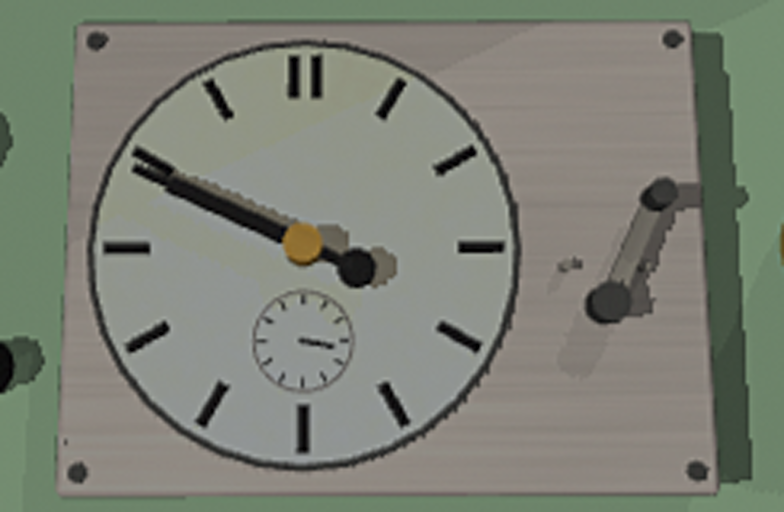

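View pics/sidec.png

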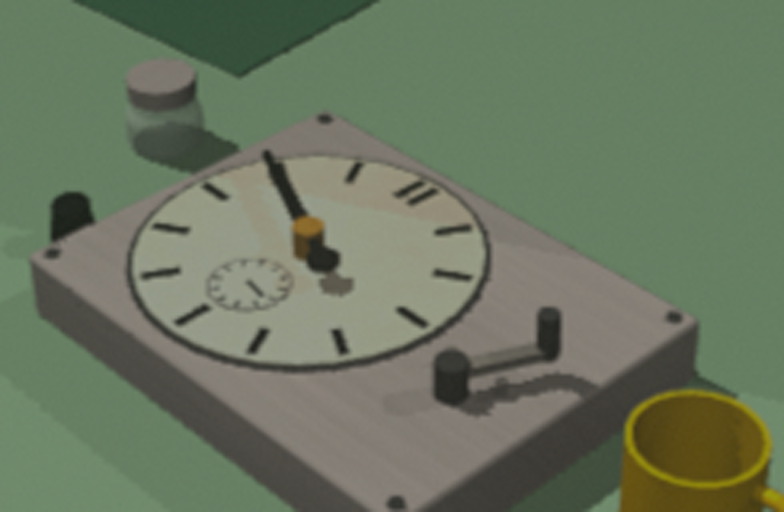

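```bash
cat > fit.py <<'E'
from h import *
from workcell import r
ct,cs=r.read_camera("top"),r.read_camera("side")
pt=lambda a:(np.array(a,float)+.5)/3.2-.5+[201,202]
ps=lambda a:(np.array(a,float)+.5)/3.2-.5+[191,189]
T=pt([(78,23),(690,23),(717,494),(58,494),(302,243),(609,302),(305,77),(481,247),(303,429),(127,247)])
S=ps([(326,112),(699,322),(30,262),(308,225),(451,358),(415,192),(411,317),(193,315),(215,191)])
def M(R):
    b=[(R,0,50),(0,-R,50),(-R,0,50),(0,R,50)];C=[(125,125,47),(125,-210,47),(-125,-210,47),(-125,125,47)];h=[(0,0,70),(-30,-155,71)]
    return C+h+b,[C[0],C[1],C[3]]+h+b
f=least_squares(lambda q:np.r_[(proj(ct,w(q,M(q[4])[0]))-T).ravel(),(proj(cs,w(q,M(q[4])[1]))-S).ravel()],[530,75,0,0,85],loss="soft_l1")
q=f.x;print("clock",q.round(4).tolist());print(np.round(f.fun.reshape(-1,2),1).tolist())
def cl(X):
    a=q[3];d=X[:2]-q[:2];return np.array([np.cos(a)*d[0]+np.sin(a)*d[1],-np.sin(a)*d[0]+np.cos(a)*d[1]])
for n,a,b in[("tip",(135,169),(267,152)),("tail",(357,266),(323,258)),("post",(662,190),(549,313)),("pivot",(609,300),(451,356))]:
    X=tri(ct,cs,pt(a),ps(b));print(n,X.round(1),cl(X).round(1))
for n,a,z in[("tip",(135,169),67),("tail",(357,266),67),("post",(662,190),90)]:
    X=onz(ct,pt(a),z);c=cl(X);print(n,X.round(1),c.round(1),"cw",np.arctan2(-c[1],c[0]))
E
python3 fit.py
```

```text
clock [536.0926, 76.5131, -2.3349, 0.0063, 92.1287]
[[-0.4, -1.3], [0.9, -1.5], [1.2, 0.1], [-1.3, 0.1], [0.3, -0.8], [0.8, -0.8], [0.2, -0.5], [0.1, -0.3], [-0.1, -0.6], [0.2, -0.2], [-0.6, -1.0], [0.1, -0.3], [-1.9, -2.0], [-0.8, 0.8], [-1.0, 1.6], [-0.4, 1.2], [-0.6, 0.8], [-1.1, 0.8], [-0.5, 1.0]]
tip [574.2 162.9  65.3] [38.6 86.1]
tail [524.3  48.5  65.1] [-12.  -27.9]
post [ 560.3 -102.9   88.3] [  23.  -179.6]
pivot [507.7 -77.8  72.2] [ -29.4 -154.1]
tip [572.7 163.4  67. ] [37.1 86.6] cw -1.1656661889850182
tail [523.4  49.   67. ] [-12.9 -27.5] cw 2.010262754749066
post [ 559.  -101.8   90. ] [  21.7 -178.5] cw 1.449598135655585
```

>>> {"op": "jog_arm", "data": {
  "rows": [
    {"spin": 10.1},
    {"tx": -3.72,"ty": -1.56,"tz": 0.93},
    {"tx": -3.72,"ty": -1.56,"tz": 0.93},
    {"tx": -3.72,"ty": -1.56,"tz": 0.93},
    {"tx": -3.72,"ty": -1.56,"tz": 0.93},
    {"tx": -3.72,"ty": -1.56,"tz": 0.93},
    {"tx": -3.72,"ty": -1.56,"tz": 0.93},
    {"tx": -3.72,"ty": -1.56,"tz": 0.93},
    {"tx": -3.72,"ty": -1.56,"tz": 0.93},
    {"tx": -3.72,"ty": -1.56,"tz": 0.93},
    {"tx": -3.72,"ty": -1.56,"tz": 0.93},
    {"tx": -3.72,"ty": -1.56,"tz": 0.93},
    {"tx": -3.72,"ty": -1.56,"tz": 0.93},
    {"tx": -3.72,"ty": -1.56,"tz": 0.93},
    {"tx": -3.72,"ty": -1.56,"tz": 0.93},
    {},
    {}
  ],
  "claw": 0
}}

```text
validation failed for argument at $.ro...
```

>>> {"op": "jog_arm", "data": {
  "rows": [
    {"tx": 0,"ty": 0,"tz": 0,"spin": 10.1},
    {"tx": -3.72,"ty": -1.56,"tz": 0.93,"spin": 0},
    {"tx": -3.72,"ty": -1.56,"tz": 0.93,"spin": 0},
    {"tx": -3.72,"ty": -1.56,"tz": 0.93,"spin": 0},
    {"tx": -3.72,"ty": -1.56,"tz": 0.93,"spin": 0},
    {"tx": -3.72,"ty": -1.56,"tz": 0.93,"spin": 0},
    {"tx": -3.72,"ty": -1.56,"tz": 0.93,"spin": 0},
    {"tx": -3.72,"ty": -1.56,"tz": 0.93,"spin": 0},
    {"tx": -3.72,"ty": -1.56,"tz": 0.93,"spin": 0},
    {"tx": -3.72,"ty": -1.56,"tz": 0.93,"spin": 0},
    {"tx": -3.72,"ty": -1.56,"tz": 0.93,"spin": 0},
    {"tx": -3.72,"ty": -1.56,"tz": 0.93,"spin": 0},
    {"tx": -3.72,"ty": -1.56,"tz": 0.93,"spin": 0},
    {"tx": -3.72,"ty": -1.56,"tz": 0.93,"spin": 0},
    {"tx": -3.72,"ty": -1.56,"tz": 0.93,"spin": 0},
    {"tx": 0,"ty": 0,"tz": 0,"spin": 0},
    {"tx": 0,"ty": 0,"tz": 0,"spin": 0}
  ],
  "claw": 0
}}

```text
t: 2.42
ee_pos: [523.8, 149.6, 101.0]
ee_rot: [-0.646, -3.073, -0.0]
ft_force: [-0.6, -0.0, -0.3]
finger_gap: -0.003
grasp_force: 0.0
```

>>> {"op": "jog_arm", "data": {
  "rows": [
    {"tx": 0,"ty": 0,"tz": 1.1,"spin": 0},
    {"tx": 0,"ty": 0,"tz": 1.1,"spin": 0},
    {"tx": 0,"ty": 0,"tz": 1.1,"spin": 0},
    {"tx": 0,"ty": 0,"tz": 1.1,"spin": 0},
    {"tx": 0,"ty": 0,"tz": 0,"spin": 0},
    {"tx": 0,"ty": 0,"tz": 0,"spin": 0}
  ],
  "claw": 0
}}

```text
t: 3.18
ee_pos: [524.5, 149.4, 57.2]
ee_rot: [0.646, 3.074, 0.0]
ft_force: [-0.0, 0.2, 0.8]
finger_gap: 0.002
grasp_force: 0.0
```

Run:
```python
from workcell import r
import cv2,numpy as np
s=r.observe();print(s['ee_pos'],s['ft_force'])
a=[cv2.resize(r.read_camera(n)["frame"][y:y+190,x:x+260,::-1],None,fx=1.5,fy=2,interpolation=2) for n,x,y in(("top",200,180),("side",180,180))]
cv2.imwrite("pics/down.png",np.hstack(a))
```

```text
[524.52307474 149.39921237  57.2055602 ] [-0.03603249  0.24813588  0.77810903]
```

View pics/down.png

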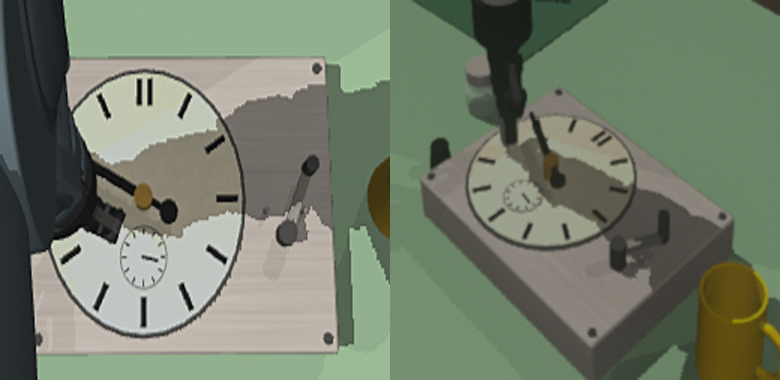

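Left (top view): fingertip at (105,230), beside the hand with a gap; right (side view): fingertip at (510,135), just above the dial, touching nothing. Now approach and sweep clockwise.

>>> {"op": "jog_arm", "data": {
  "rows": [
    {"tx": -0.6,"ty": 0,"tz": 0,"spin": 0},
    {"tx": -0.6,"ty": 0,"tz": 0,"spin": 0},
    {"tx": -0.6,"ty": 0,"tz": 0,"spin": 0},
    {"tx": -0.6,"ty": 0,"tz": 0,"spin": 0},
    {"tx": -0.33,"ty": 0.07,"tz": 0,"spin": 3},
    {"tx": -0.33,"ty": 0.07,"tz": 0,"spin": 3},
    {"tx": -0.33,"ty": 0.07,"tz": 0,"spin": 3},
    {"tx": -0.33,"ty": 0.07,"tz": 0,"spin": 3},
    {"tx": -0.33,"ty": 0.07,"tz": 0,"spin": 3},
    {"tx": -0.33,"ty": 0.07,"tz": 0,"spin": 3},
    {"tx": -0.33,"ty": 0.07,"tz": 0,"spin": 3},
    {"tx": -0.33,"ty": 0.07,"tz": 0,"spin": 3},
    {"tx": -0.33,"ty": 0.07,"tz": 0,"spin": 3},
    {"tx": -0.33,"ty": 0.07,"tz": 0,"spin": 3},
    {"tx": 0,"ty": 0,"tz": 0,"spin": 0}
  ],
  "claw": 0
}}

```text
t: 5.15
ee_pos: [576.9, 125.3, 57.0]
ee_rot: [1.419, 2.803, 0.0]
ft_force: [-0.6, 0.5, -0.2]
finger_gap: 0.0
grasp_force: 0.0
```

```bash
cat > see.py <<'E'
import sys
from workcell import r
import cv2,numpy as np
s=r.observe();q=[536.1,76.4];p=s['ee_pos'];h=2*np.arctan2(s['ee_rot'][1],s['ee_rot'][0]);x=np.array([np.cos(h),np.sin(h)]);y=np.array([np.sin(h),-np.cos(h)]);d=p[:2]-q
print(p.round(1),s['ft_force'].round(1),"heading",np.degrees(h)%360,"o,rad",d@x,d@y)
a=[cv2.resize(r.read_camera(n)["frame"][yy:yy+190,xx:xx+260,::-1],None,fx=1.5,fy=2,interpolation=2) for n,xx,yy in(("top",200,180),("side",180,180))]
cv2.imwrite(f"pics/{sys.argv[1]}.png",np.hstack(a))
E
python3 see.py mid
```

```text
[576.9 125.3  57. ] [-0.6  0.5 -0.2] heading 126.29298576975408 o,rad 15.294100023427596 61.798565006715926
```

View pics/mid.png

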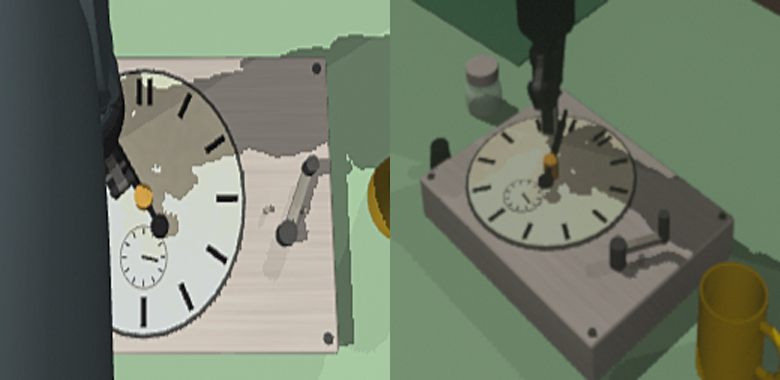

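Hand follows: tail disc at (160,227) relative to hub (143,196) in the left crop gives about -36°, as the fingertip pose predicts. 36° remain.

>>> {"op": "jog_arm", "data": {
  "rows": [
    {"tx": -0.33,"ty": 0.07,"tz": 0,"spin": 3},
    {"tx": -0.33,"ty": 0.07,"tz": 0,"spin": 3},
    {"tx": -0.33,"ty": 0.07,"tz": 0,"spin": 3},
    {"tx": -0.33,"ty": 0.07,"tz": 0,"spin": 3},
    {"tx": -0.33,"ty": 0.07,"tz": 0,"spin": 3},
    {"tx": -0.33,"ty": 0.07,"tz": 0,"spin": 3},
    {"tx": -0.33,"ty": 0.07,"tz": 0,"spin": 3},
    {"tx": -0.33,"ty": 0.07,"tz": 0,"spin": 3},
    {"tx": -0.33,"ty": 0.07,"tz": 0,"spin": 3},
    {"tx": -0.33,"ty": 0.07,"tz": 0,"spin": 3},
    {"tx": -0.33,"ty": 0.07,"tz": 0,"spin": 3},
    {"tx": -0.16,"ty": 0.03,"tz": 0,"spin": 1.5},
    {"tx": -0.16,"ty": 0.03,"tz": 0,"spin": 1.5},
    {"tx": 0,"ty": 0,"tz": 0,"spin": 0},
    {"tx": 0,"ty": 0,"tz": 0,"spin": 0}
  ],
  "claw": 0
}}

```text
t: 7.12
ee_pos: [597.1, 91.6, 57.0]
ee_rot: [-2.216, -2.227, 0.001]
ft_force: [-0.3, 0.2, 0.6]
finger_gap: -0.005
grasp_force: 0.0
```

```bash
python3 see.py twelve
```

```text
[597.1  91.6  57. ] [-0.3  0.2  0.6] heading 90.28815164285078 o,rad 14.903924202082331 61.0544219184545
```

View pics/twelve.png

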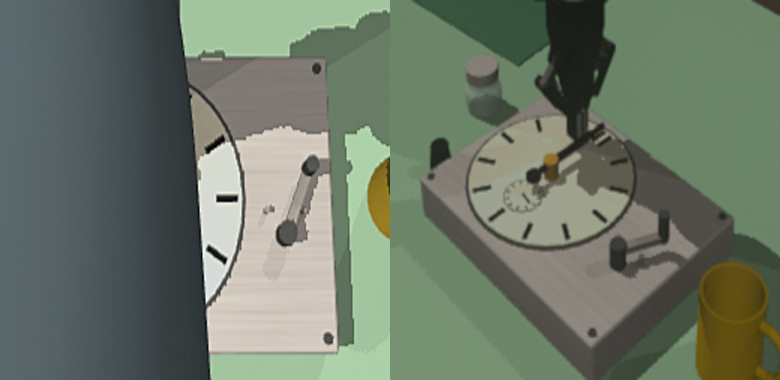

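Side view: hand lies from hub (550,165) to the double bar near (600,132), fingertip at (578,125) on its nine-o'clock side. I back away, lift, cross to outside of the lever and check with the top camera.

>>> {"op": "jog_arm", "data": {
  "rows": [
    {"tx": 1,"ty": 0,"tz": 0,"spin": 0},
    {"tx": 1,"ty": 0,"tz": 0,"spin": 0},
    {"tx": 1,"ty": 0,"tz": 0,"spin": 0},
    {"tx": 0,"ty": 0,"tz": -2.4,"spin": 0},
    {"tx": 0,"ty": 0,"tz": -2.4,"spin": 0},
    {"tx": 0,"ty": 0,"tz": -2.4,"spin": 0},
    {"tx": -3.28,"ty": -0.45,"tz": 0,"spin": 0},
    {"tx": -3.28,"ty": -0.45,"tz": 0,"spin": 0},
    {"tx": -3.28,"ty": -0.45,"tz": 0,"spin": 0},
    {"tx": -3.28,"ty": -0.45,"tz": 0,"spin": 0},
    {"tx": -3.28,"ty": -0.45,"tz": 0,"spin": 0},
    {"tx": -3.28,"ty": -0.45,"tz": 0,"spin": 0},
    {"tx": -3.28,"ty": -0.45,"tz": 0,"spin": 0},
    {"tx": -3.28,"ty": -0.45,"tz": 0,"spin": 0},
    {"tx": 0,"ty": 0,"tz": 0,"spin": 0},
    {"tx": 0,"ty": 0,"tz": 0,"spin": 0}
  ],
  "claw": 0
}}

```text
t: 9.22
ee_pos: [562.5, -140.1, 129.0]
ee_rot: [-2.215, -2.227, -0.001]
ft_force: [-0.2, -0.4, -0.2]
finger_gap: -0.001
grasp_force: 0.0
```

Run:
```python
from workcell import r
import cv2,numpy as np
s=r.observe();print(s['ee_pos'],s['ft_force'])
a=cv2.resize(r.read_camera("top")["frame"][200:360,200:360,::-1],(480,480),interpolation=2)
b=cv2.resize(r.read_camera("side")["frame"][180:400,200:460,::-1],(318,480),interpolation=2)
cv2.imwrite("pics/chk.png",np.hstack([a,b]))
```

```text
[ 562.52570964 -140.0504681   129.04513958] [-0.17626313 -0.36333256 -0.24595485]
```

View pics/chk.png

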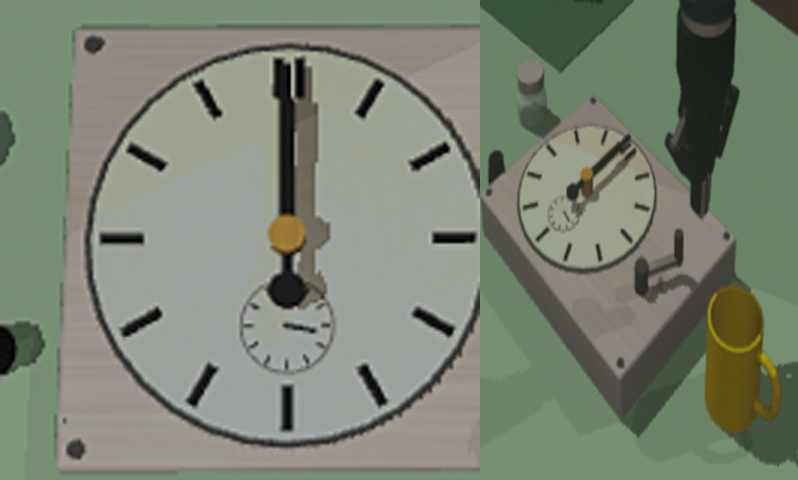

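Hand from tail (288,289) through hub (286,232) to tip (285,60) in the left crop, twelve mark centred at (289,78): error about 0.02 rad. The right crop shows the gripper outside the lever, clear of the mug. Now the lever.

>>> {"op": "jog_arm", "data": {
  "rows": [
    {"tx": 0,"ty": 0,"tz": 1.4,"spin": 0},
    {"tx": 0,"ty": 0,"tz": 1.4,"spin": 0},
    {"tx": 0,"ty": 0,"tz": 1.4,"spin": 0},
    {"tx": 0,"ty": 0,"tz": 1.3,"spin": 0},
    {"tx": 0,"ty": 0,"tz": 0,"spin": 0},
    {"tx": 0.5,"ty": 0,"tz": 0,"spin": 0},
    {"tx": 0.5,"ty": 0,"tz": 0,"spin": 0},
    {"tx": 0.5,"ty": 0,"tz": 0,"spin": 0},
    {"tx": 0.4,"ty": 0,"tz": 0,"spin": 0},
    {"tx": 0.4,"ty": 0,"tz": 0,"spin": 0},
    {"tx": 0.4,"ty": 0,"tz": 0,"spin": 0},
    {"tx": 0.4,"ty": 0,"tz": 0,"spin": 0},
    {"tx": 0.4,"ty": 0,"tz": 0,"spin": 0},
    {"tx": 0.4,"ty": 0,"tz": 0,"spin": 0},
    {"tx": 0.4,"ty": 0,"tz": 0,"spin": 0},
    {"tx": 0,"ty": 0,"tz": 0,"spin": 0}
  ],
  "claw": 0
}}

```text
t: 11.32
ee_pos: [561.7, -97.1, 73.9]
ee_rot: [-2.214, -2.226, -0.0]
ft_force: [0.5, 0.3, 0.3]
finger_gap: -0.001
grasp_force: 0.0
```

>>> {"op": "jog_arm", "data": {
  "rows": [
    {"tx": 0.4,"ty": 0,"tz": 0,"spin": 0},
    {"tx": 0.4,"ty": 0,"tz": 0,"spin": 0},
    {"tx": 0.4,"ty": 0,"tz": 0,"spin": 0},
    {"tx": 0.4,"ty": 0,"tz": 0,"spin": 0},
    {"tx": 0.3,"ty": 0,"tz": 0,"spin": 0},
    {"tx": 0.3,"ty": 0,"tz": 0,"spin": 0},
    {"tx": 0.2,"ty": 0,"tz": 0,"spin": 0},
    {"tx": 0.2,"ty": 0,"tz": 0,"spin": 0},
    {"tx": 0,"ty": 0,"tz": 0,"spin": 0},
    {"tx": 0,"ty": 0,"tz": 0,"spin": 0}
  ],
  "claw": 0
}}

```text
t: 12.58
ee_pos: [562.4, -71.6, 74.2]
ee_rot: [2.216, 2.227, 0.002]
ft_force: [-0.7, -0.1, -0.8]
finger_gap: -0.001
grasp_force: 0.1
```

Run:
```python
from workcell import r
import cv2,numpy as np
s=r.observe();print(s['ee_pos'],s['ft_force'])
a=cv2.resize(r.read_camera("side")["frame"][200:360,240:420,::-1],(540,480),interpolation=2)
cv2.imwrite("pics/lev.png",a)
```

```text
[562.43349594 -71.63879094  74.18115026] [-0.67427919 -0.08253521 -0.84887037]
```

View pics/lev.png

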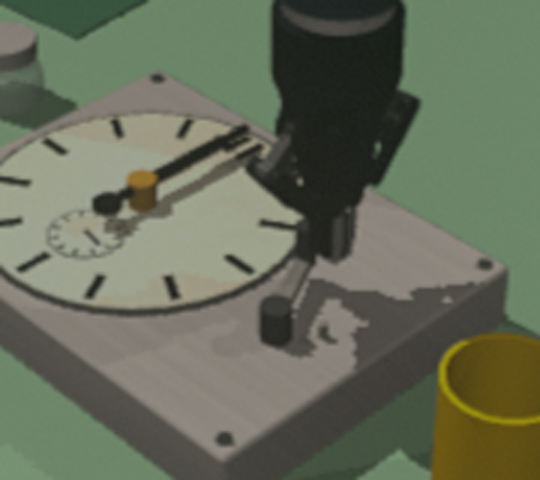

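The lever has swung towards the dial: arm from hub (277,315) up to the post beside the fingers at (310,240). No stop force felt yet, so I press a few mm more.

>>> {"op": "jog_arm", "data": {
  "rows": [
    {"tx": 0.1,"ty": 0,"tz": 0,"spin": 0},
    {"tx": 0.1,"ty": 0,"tz": 0,"spin": 0},
    {"tx": 0,"ty": 0,"tz": 0,"spin": 0},
    {"tx": 0,"ty": 0,"tz": 0,"spin": 0}
  ],
  "claw": 0
}}

```text
t: 13.12
ee_pos: [562.0, -69.9, 74.1]
ee_rot: [-2.216, -2.227, 0.0]
ft_force: [-0.4, -1.4, 0.6]
finger_gap: 0.001
grasp_force: 0.8
```

>>> {"op": "jog_arm", "data": {
  "rows": [
    {"tx": 0.1,"ty": 0,"tz": 0,"spin": 0},
    {"tx": 0.05,"ty": 0,"tz": 0,"spin": 0},
    {"tx": 0,"ty": 0,"tz": 0,"spin": 0},
    {"tx": 0,"ty": 0,"tz": 0,"spin": 0}
  ],
  "claw": 0
}}

```text
t: 13.62
ee_pos: [562.0, -69.6, 74.1]
ee_rot: [2.216, 2.225, -0.003]
ft_force: [-1.7, -6.0, -0.1]
finger_gap: -0.0
grasp_force: 2.7
```

Stop reached (6 N). Back off, lift, and swing the arm to the left for a view.

>>> {"op": "jog_arm", "data": {
  "rows": [
    {"tx": -0.5,"ty": 0,"tz": 0,"spin": 0},
    {"tx": -1,"ty": 0,"tz": 0,"spin": 0},
    {"tx": -1,"ty": 0,"tz": 0,"spin": 0},
    {"tx": 0,"ty": 0,"tz": -2.5,"spin": 0},
    {"tx": 0,"ty": 0,"tz": -2.5,"spin": 0},
    {"tx": 0,"ty": 0,"tz": -2.5,"spin": 0},
    {"tx": 0,"ty": 0,"tz": -2.5,"spin": 0},
    {"tx": 4,"ty": -0.8,"tz": 0,"spin": 0},
    {"tx": 4,"ty": -0.8,"tz": 0,"spin": 0},
    {"tx": 4,"ty": -0.8,"tz": 0,"spin": 0},
    {"tx": 4,"ty": -0.8,"tz": 0,"spin": 0},
    {"tx": 4,"ty": -0.8,"tz": 0,"spin": 0},
    {"tx": 4,"ty": -0.8,"tz": 0,"spin": 0},
    {"tx": 4,"ty": -0.8,"tz": 0,"spin": 0},
    {"tx": 4,"ty": -0.8,"tz": 0,"spin": 0},
    {"tx": 4,"ty": -0.8,"tz": 0,"spin": 0},
    {"tx": 0,"ty": 0,"tz": 0,"spin": 0},
    {"tx": 0,"ty": 0,"tz": 0,"spin": 0}
  ],
  "claw": 0
}}

```text
t: 15.88
ee_pos: [488.7, 265.8, 174.0]
ee_rot: [2.216, 2.227, -0.0]
ft_force: [-0.4, 0.8, -0.1]
finger_gap: 0.0
grasp_force: 0.0
```

Run:
```python
from workcell import r
import cv2
s=r.observe();print(s['ee_pos'],s['ft_force'])
cv2.imwrite("pics/end.png",cv2.resize(r.read_camera("top")["frame"][195:365,200:440,::-1],(768,544),interpolation=2))
```

```text
[488.66684692 265.79560939 174.04178551] [-0.37214166  0.75843283 -0.09483841]
```

View pics/end.png

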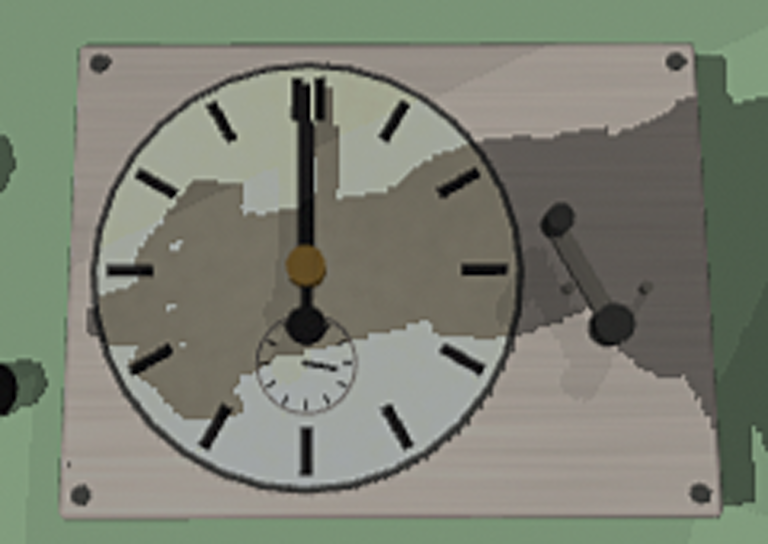

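The hand still runs from tail (306,325) through hub (306,266) to the twelve mark (308,100). The lever post at (557,218) leans to the dial, against the inner pin at (567,289), and the arm is clear.

```bash
python3 -c "
from workcell import r
print(r.finish_job())"
```

```text
the job is handed in; nothing more can be done
None
```

The minute hand stands at twelve (about 0.02 rad off by camera), the stop lever was pushed over until it met its stop, and the arm ended clear of everything; the job was handed in at about 16 s, but no verdict came back.

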